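# Zero the seed mill and set it three clicks coarse

### The job

Set the grind of the seed mill on the bench: turn its adjusting ring clockwise (seen from above) until you feel the burrs touch, just firmly enough to be sure and without jamming them together, then back it off exactly three clicks and let go. Leave the tin, the pot, the jar and the trowel where they are.

Things in the scene. Friction and masses are not known exactly. Their poses are not given: they have to be found in the camera images.
- mill: Grey cast seed mill bolted to the bench, origin at the centre of its underside, z up. Base 170 x 150 mm, round body 108 mm across, 145 mm high; round the ring on top a scale of 24 marks, one per click. Spout and tin at its -x side, feed hopper (top 140 mm up, 62 to 138 mm from the axis) at +x, wheel with crank grip (130 mm up, neither turns) at +y. Only the ring stands above 146 mm.
- ring_grip (a point): Grip point on the ring's upright turning axis, 182 mm above the bench; turns with the ring, z up. The ring is an aluminium disc 72 mm across, top 160 mm above the bench, with a raised steel cross bar over its centre: 54 mm long (this point's x), 14 mm thick (y), from 160 to 192 mm above the bench. With the TCP here the fingertips are 3 mm above the disc.
- ring_pointer (a point): Small dark nub on the disc's edge in line with the bar, 34 mm from the axis along the ring's +x, 160 mm up; it sweeps over the scale. The ring clicks 24 times a turn (15 degrees, 0.262 rad) and, when let go, rests in a notch. Leaving a notch takes up to about 0.15 N m, felt as a torque that rises and falls away at each click.
- ring (a joint): Angle of the ring on the mill (rad), growing counter-clockwise seen from above, which opens the burrs; clockwise (falling) closes them. Its zero says nothing of the burrs: the angle where they touch differs each time, cannot be seen, and lies 0.2 to 1.65 rad clockwise of where the ring stands at first.
- burrs (a point): Where the burrs meet: on the mill's axis, 120 mm above the bench, hidden inside. One notch lies where they touch (within about 0.03 rad); clicks are counted from it. There the torque rises steeply over some 0.05 rad and does not fall away: touch them with 0.25 to 0.35 N m; more than 0.7 N m jams them.
- tin: Open steel catch tin, 72 mm across, 45 mm high, under the spout; origin at the centre of its underside. Leave it.
- pot: Terracotta pot, 100 mm across, 90 mm high; origin at the centre of its underside. Leave it.
- jar: Amber glass jar with steel cap, 74 mm across, 110 mm high; origin at the centre of its underside. Leave it.
- trowel: Flat metal hand trowel lying on the bench. Leave it.

How it is judged:
On the way:
1. the burrs touch: the ring presses its burr on the other with over 5 N (about 0.1 N m turning the ring) for 0.1 s (contact force between ring_dog and burr_stop above 5 N), for 0.1 s.
At the end, for the whole second after the job is handed in: The ring rests three clicks (0.785 rad) counter-clockwise of where the burrs touch, within 0.4 of a click (pointer within 3.6 mm of that mark), at rest (horizontal distance between ring_pointer and burr_mark below 0.0036 m and velocity of joint ring between -0.05 and 0.05 rad/s).
It fails at once if the burrs are jammed: pressed together with over 35 N (about 0.75 N m on the ring) (contact force between ring_dog and burr_stop above 35 N).
It fails at once if a bystander is moved by more than 20 mm (distance of any of tin, pot, jar, trowel from where it was at the start of the episode above 0.02 m).
It also fails if it takes over 61 s, if anything falls off the work surface, if the arm or the gripper's body presses on something with over 40 N, if the wrist force passes 120 N, or if a joint passes its speed limit or range.

### The arm

A 7-joint arm with a two-finger parallel gripper is mounted at the origin on the work surface. World frame = base frame: x ahead of the robot, y to its left, z up, the work surface at z = 0. Lengths are in m, angles in rad, forces in N, time in s.
With the tool pointing down it reaches from about 0.425 to 0.95 m from the base axis. Payload 4.7 kg.
Tool frame: the origin (TCP) lies between the finger pads, 19 mm behind the fingertips; this is the grasp point; z points along the fingers, y is the line along which they close (so a half turn about z gives the same grasp; the last joint's range is limited). The gripper opens to 85 mm and grips with 20 to 120 N. Pads are 22 mm wide; open, the fingers measure 114 mm over their backs; the gripper's body (76 mm by 85 mm) begins 54 mm behind the grasp point. The pads swing forward as they close: fully open they stand 13 mm farther back than shut.
Start: joints at [1.258, 0.469, -0.049, 1.532, 0.024, 1.141, -0.082], TCP at [0.189, -0.648, 0.25] pointing down, gripper open.
Joint ranges: [-2.59, 2.59], [-0.33, 1.99], [-1.39, 1.29], [0.1, 2.45], [-1.04, 4.18], [0.21, 1.99], [-2.66, 2.66]. Speed limits (rad/s): [2.57, 2.57, 3.14, 3.14, 3.14, 3.14, 3.14].

### API

Orientations are given as a 3x3 rotation matrix whose columns are the frame's x, y, z axes.
In Python, from rig import * gives the robot as it stands. Calls block until the motion is done:
- movep(position, orientation): joint-space move of the TCP to a pose.
- move_l(position, attitude=None, feed=0.15, until_force=None): straight line of the TCP; attitude=None keeps the orientation; feed is the mean speed in m/s. With until_force (N) it stops when the force on the tool has changed by that much, and returns True; else False.
- move_joints(angles): joint-space move.
- command_gripper(opening, newtons=None): finger opening in m; newtons is the grip in N (None keeps the last); returns when the fingers have stopped.
- sleep(seconds).
- inverse_kinematics(position, orientation): joint angles nearest the present ones, or None.
- sense(): the state.
- camera(name): name is "scene" or "top" or "wrist"; returns (picture, depth): 420x560x3 uint8, red, green, blue; 420x560 float32, m along the optical axis (not along the pixel's ray), 0 where there is no reading.
- camera_params(name): a dict with "K" (3x3 intrinsics, pixels), "dist" ([k1, k2, p1, p2, k3] as OpenCV has them; the pictures are not rectified), "position" and "rotation" of the camera in the world; the wrist camera has in their place "tool_from_camera" (4x4, takes a point from camera to tool coordinates, whose origin is the TCP and whose axes are the flange's). Camera axes: x right, y down, z forward; pixel columns grow to the right and rows downward; lengths in m; the calibration is good to about 2 mm. A picture is of the moment at which its call begins: read the wrist's pose just before it. camera_params takes no time and is no camera call.
A pose or a line that the arm cannot do raises Unreachable and nothing moves.
- finish_job(): hands the job in; it is judged then, once.
The state is a dict: "time_s": time; "joint_pos": joint angles; "qd": joint speeds; "joint_efforts": joint torques, N m; "position": TCP position; "tcp_rot": TCP orientation; "wrist_force": force on the tool from outside, world axes, zero at the start; "ft_torque": the same for the moment, N m; "finger_gap": finger opening in m; "gripper_force": force on a finger pad.
Only numpy, scipy, OpenCV 4.12 (cv2) and the standard library are available. Lean on these libraries where they do the work, as an engineer would, in place of code of your own. Each camera call takes 0.05 s, during which the arm holds its last target. There are 200 camera calls.

## Working session

There is one attempt and no reset: what is moved stays moved. The work goes in short steps, each a Python script; the robot and the scene stay as the last script left them, time stands still between calls to the robot, and variables do not carry over. Pictures are saved under pics/ and viewed, at most 10 in all, crops included, and the job is handed in when it is done.

```bash
ls; mkdir -p pics
python3 - <<'E'
from rig import *
import cv2,numpy as np
s=sense();print(s)
ims=[]
for n in("scene","top"):
    p,d=camera(n);cv2.imwrite(f"pics/{n}0.png",p[:,:,::-1]);np.savez(f"{n}0.npz",p=p,d=d);print(n,camera_params(n))
print(camera_params("wrist"))
E
```

```text
pics
{'time_s': 0.0, 'joint_pos': array([ 1.25807422,  0.46943333, -0.04862088,  1.53373014,  0.02407441,
        1.1410188 , -0.08231272]), 'qd': array([-1.37088553e-03, -1.57266968e-03,  6.62113603e-04, -7.84849082e-04,
        4.82947795e-04,  1.12143010e-03, -3.18034480e-06]), 'joint_efforts': array([-2.56609701e-04, -5.10305750e+01, -4.66359104e-02, -2.37714976e+01,
        1.07643832e-02,  7.66662910e-03, -4.23597635e-05]), 'position': array([ 0.188889  , -0.64743539,  0.24895161]), 'tcp_rot': array([[ 9.59983141e-01,  2.80057152e-01, -6.01036025e-04],
       [ 2.80057794e-01, -9.59981235e-01,  1.91293350e-03],
       [-4.12525964e-05, -2.00470874e-03, -9.99997990e-01]]), 'wrist_force': array([ 0.13629877, -0.01832046,  0.26362791]), 'ft_torque': array([0.0385377 , 0.04415564, 0.01497016]), 'gripper_force': 0.0, 'finger_gap': 0.08559625913329949}
scene {'K': array([[402.33227243,   0.        , 279.2673978 ],
       [  0.        , 402.33227243, 210.45964064],
       [  0.        ,   0.        ,   1.        ]]), 'dist': array([-0.07021322,  0.        ,  0.        ,  0.        ,  
[... 590 characters left out ...]
     [-0.99944087, -0.02827242, -0.01785008],
       [ 0.02029794, -0.08880507, -0.99584218]])}
{'K': array([[296.57090046,   0.        , 285.28775134],
       [  0.        , 296.57090046, 209.37870984],
       [  0.        ,   0.        ,   1.        ]]), 'dist': array([-0.03742918,  0.        ,  0.        ,  0.        ,  0.        ]), 'tool_from_camera': array([[-1.39234591e-05, -9.48472406e-01, -3.16859740e-01,
         8.02646618e-02],
       [ 9.99999946e-01, -1.17281475e-04,  3.07122591e-04,
        -7.71238610e-05],
       [-3.28459080e-04, -3.16859718e-01,  9.48472357e-01,
        -1.23055695e-01],
       [ 0.00000000e+00,  0.00000000e+00,  0.00000000e+00,
         1.00000000e+00]])}
```

View pics/top0.png

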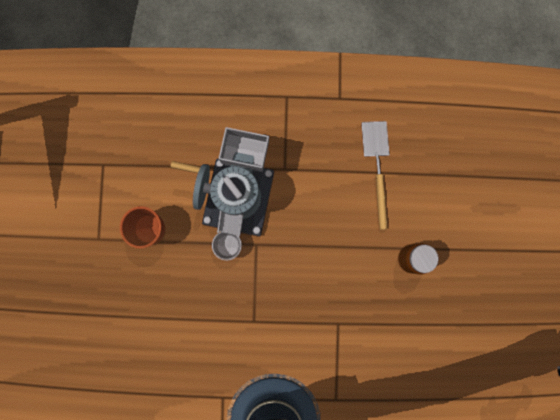

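View pics/scene0.png

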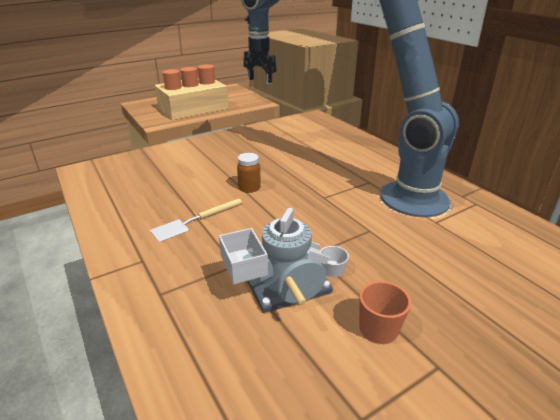

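The top view shows the ring at about (234,189), with the hopper (245,148) above it, the tin (227,245) below and the wheel to its left. I'll zoom in and measure.

```bash
cat > h.py <<'E'
import numpy as np,cv2
def ray_plane(uv,c,z):
    q=cv2.undistortPoints(np.float64(uv).reshape(-1,1,2),c["K"],c["dist"])[:,0]
    d=np.c_[q,np.ones(len(q))]@c["rotation"].T
    return c["position"]+d*((z-c["position"][2])/d[:,2])[:,None]
E
python3 - <<'E'
from h import *
from rig import camera_params
c=camera_params("top");D=np.load("top0.npz");p,d=D["p"],D["d"]
# height map from depth
v,u=np.mgrid[150:230,195:275];uv=np.c_[u.ravel(),v.ravel()]
q=cv2.undistortPoints(np.float64(uv).reshape(-1,1,2),c["K"],c["dist"])[:,0]
P=c["position"]+(np.c_[q,np.ones(len(q))]*d[v.ravel(),u.ravel()][:,None])@c["rotation"].T
z=P[:,2]
for lo,hi in((.151,.172),(.180,.2)):
    m=(z>lo)&(z<hi); 
    if m.sum():
        A=P[m]; print(lo,m.sum(),A.mean(0),np.median(A,0),A.min(0),A.max(0)); w,V=np.linalg.eigh(np.cov(A[:,:2].T));print(w**.5*3.46,V[:,1], uv[m].mean(0),cv2.minAreaRect(np.float32(A[:,:2])))
print("hopper,tin",ray_plane([(245,148)],c,.14),ray_plane([(227,245)],c,.045))
cv2.imwrite("pics/z.png",cv2.resize(p[145:235,190:280,::-1],(600,600),interpolation=cv2.INTER_CUBIC))
E
```

```text
0.151 709 [0.55140345 0.10249637 0.16095334] [0.55108243 0.10207417 0.16109992] [0.50979515 0.05627071 0.15104872] [0.59945366 0.14000003 0.16866428]
[0.06567764 0.07133983] [-0.65305254  0.75731261] [233.76586742 189.69111425] ((0.5544915199279785, 0.10007459670305252), (0.08020755648612976, 0.08043926954269409), 37.8489990234375)
0.18 169 [0.55205431 0.10305076 0.19225118] [0.55211089 0.10348793 0.19245561] [0.52879213 0.08272361 0.18037326] [0.57620183 0.12379137 0.19818254]
[0.01411289 0.054796  ] [-0.77300365 -0.63440157] [232.36686391 187.39053254] ((0.5527396202087402, 0.10355594754219055), (0.05419265478849411, 0.014014450833201408), 39.776893615722656)
hopper,tin [[0.64988985 0.08245915 0.14      ]] [[0.43210748 0.123773   0.045     ]]
```

View pics/z.png

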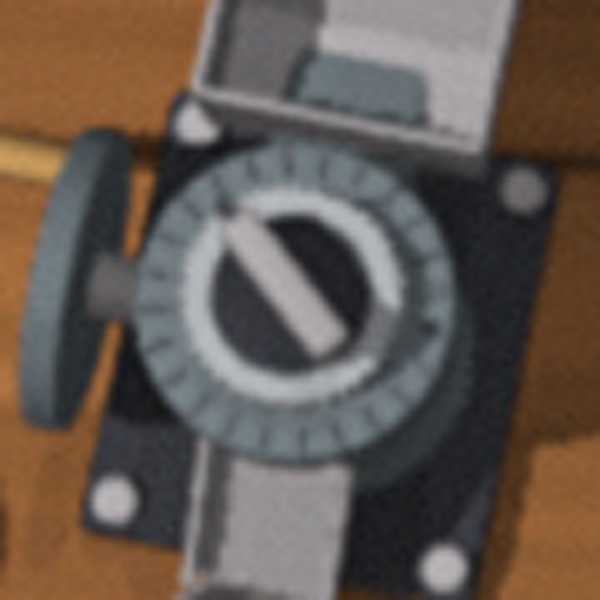

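The bar measures 54.2 x 14.0 mm and its top is at 192 mm, which matches the given sizes. Its centre is (0.5525, 0.1035) and its line lies at about 39.5°. Next: check the wrist joint's range for the turn, hover above and refine with the wrist camera.

```bash
cat >> h.py <<'E'
def R(t): return np.array([[np.cos(t),np.sin(t),0],[np.sin(t),-np.cos(t),0],[0,0,-1.]])
def ang(s): return np.arctan2(s["tcp_rot"][1,0],s["tcp_rot"][0,0])
def bar(d,p,c):
    """bar and disc from a depth picture: points in the world"""
    v,u=np.mgrid[0:420,0:560];uv=np.c_[u.ravel(),v.ravel()][::1]
    q=cv2.undistortPoints(np.float64(uv).reshape(-1,1,2),c["K"],c["dist"])[:,0]
    return c["position"]+(np.c_[q,np.ones(len(q))]*d.ravel()[:,None])@c["rotation"].T
def wristcam(s,c):
    T=c["tool_from_camera"];return dict(K=c["K"],dist=c["dist"],position=s["position"]+s["tcp_rot"]@T[:3,3],rotation=s["tcp_rot"]@T[:3,:3])
E
python3 - <<'E'
from rig import *
from h import *
th=np.radians(39.5);c=[.5525,.1035]
for t in(th,th-np.pi):
    for dt in(0,-.9,-1.75):
        q=inverse_kinematics([*c,.182],R(t+dt)); print(round(t+dt,2),None if q is None else np.round(q,2))
# pick half turn with room: 
best=None
for t in(th,th-np.pi):
    qs=[inverse_kinematics([*c,.182],R(t+d)) for d in(.2,-.9,-1.8)]
    if any(q is None for q in qs):continue
    m=max(abs(q[6]) for q in qs)
    if best is None or m<best[0]:best=(m,t)
print(best);t=best[1]
movep([*c,.30],R(t))
command_gripper(.05)
s=sense();p,d=camera("wrist");print(s["time_s"],s["position"],ang(s),s["finger_gap"])
W=wristcam(s,camera_params("wrist"));P=bar(d,p,W)
near=np.hypot(P[:,0]-c[0],P[:,1]-c[1])<.05
m=near&(P[:,2]>.183)&(P[:,2]<.2);A=P[m];print(m.sum(),np.median(A[:,2]),cv2.minAreaRect(np.float32(A[:,:2])))
cv2.imwrite("pics/w1.png",p[:,:,::-1]);np.savez("w1.npz",p=p,d=d,pos=W["position"],rot=W["rotation"])
E
```

```text
0.69 [ 0.39  0.5  -0.87  1.84  0.45  1.01 -1.54]
-0.21 [ 0.24  0.43 -0.65  1.85  0.32  0.96 -2.33]
-1.06 [-1.05  0.58  1.12  1.92 -0.61  1.03 -2.29]
-2.45 [ 0.57  0.65 -1.18  1.83  0.67  1.12  1.41]
-3.35 [ 0.55  0.62 -1.13  1.84  0.63  1.1   0.54]
-4.2 [ 0.5   0.57 -1.04  1.84  0.56  1.06 -0.25]
(np.float64(1.6099314291027655), np.float64(-2.452187599052033))
3.4833 [0.55251221 0.10343569 0.29999111] -2.452324158426698 0.05012607673347252
1008 0.19086472111147906 ((0.5504299998283386, 0.10380449891090393), (0.05327805131673813, 0.014050186611711979), 40.03862762451172)
```

View pics/w1.png

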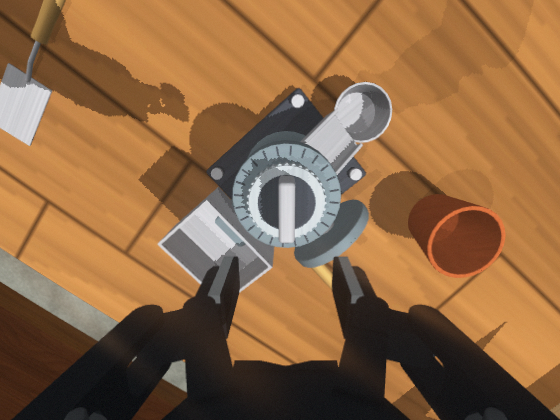

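The wrist view shows the bar upright at (287,210), midway between the fingers, and gives its centre as (0.5504, 0.1038) at 40.0°. I'll average the two views, descend and grip, then try a few small turns of the last joint.

```bash
cat >> h.py <<'E'
def rep(s,tag=""): print(tag,"t%.2f ang%.4f F%s Mz%.3f q7 %.4f gap%.4f"%(s["time_s"],ang(s),np.round(s["wrist_force"],1),s["ft_torque"][2],s["joint_pos"][6],s["finger_gap"]))
E
python3 - <<'E'
from rig import *
from h import *
t=np.radians(39.8)-np.pi
hit=move_l([.5515,.1037,.182],R(t),feed=.08,until_force=8);print(hit);s=sense();print(s["position"]);rep(s)
if not hit:
    command_gripper(.0,50);s=sense();rep(s,"grip");print(s["ft_torque"],s["gripper_force"])
    q=np.array(s["joint_pos"])
    for k in range(6):
        q[6]-=.03;move_joints(q);rep(sense(),k)
E
```

```text
False
[0.55179376 0.10382279 0.18248399]
 t5.16 ang-2.4470 F[ 0.5 -0.  -1.3] Mz-0.036 q7 1.4795 gap0.0495
grip t5.58 ang-2.4471 F[-0.4 -0.2  3.1] Mz-0.009 q7 1.4795 gap0.0134
[-0.08209897  0.16987688 -0.00902635] 49.44705784320831
0 t5.83 ang-2.4766 F[-0.4  0.2  0.3] Mz0.041 q7 1.4500 gap0.0134
1 t6.08 ang-2.5063 F[-0.5  0.1  1. ] Mz-0.040 q7 1.4203 gap0.0132
2 t6.33 ang-2.5361 F[-1.2  0.4  1.2] Mz-0.059 q7 1.3904 gap0.0134
3 t6.58 ang-2.5661 F[-0.2  0.3  2.1] Mz-0.027 q7 1.3605 gap0.0132
4 t6.83 ang-2.5960 F[-0.3  0.1  1.5] Mz-0.044 q7 1.3305 gap0.0131
5 t7.08 ang-2.6260 F[-1.6  0.8  1.5] Mz-0.079 q7 1.3005 gap0.0136
```

Each 0.03 rad step takes 0.25 s. The torques are small, so I'll average a few readings per step and go on until the torque stays up.

```bash
cat >> h.py <<'E'
def mz(n=4):
    from rig import sense,sleep
    L=[]
    for _ in range(n): sleep(.01);L.append(sense()["ft_torque"][2])
    return np.mean(L),np.std(L)
E
python3 - <<'E'
from rig import *
from h import *
q=np.array(sense()["joint_pos"]);q[6]=1.3005
prev=0
for k in range(24):
    q[6]-=.02;move_joints(q);m,sd=mz();s=sense()
    print("t%.2f ang%.4f m%.3f sd%.3f F%s gap%.4f"%(s["time_s"],ang(s),m,sd,np.round(s["wrist_force"],1),s["finger_gap"]))
    if abs(m)>.2:break
E
```

```text
t7.36 ang-2.6455 m-0.086 sd0.021 F[-0.7  0.6  1.2] gap0.0134
t7.64 ang-2.6656 m-0.048 sd0.026 F[-1.5  0.3  0.6] gap0.0132
t7.92 ang-2.6856 m-0.055 sd0.020 F[-1.5  0.7  1.8] gap0.0131
t8.21 ang-2.7056 m-0.066 sd0.012 F[-1.4  1.3  2.9] gap0.0133
t8.49 ang-2.7253 m0.058 sd0.012 F[-1.7  1.2  2. ] gap0.0131
t8.78 ang-2.7457 m-0.023 sd0.013 F[-1.8  1.6  1.2] gap0.0131
t9.06 ang-2.7657 m-0.035 sd0.015 F[-2.2  1.7  2.6] gap0.0131
t9.34 ang-2.7856 m-0.020 sd0.029 F[-2.4  1.5  1.6] gap0.0131
t9.62 ang-2.8056 m-0.032 sd0.027 F[-1.6  1.3  2. ] gap0.0132
t9.91 ang-2.8256 m-0.039 sd0.020 F[-1.6  2.   2.1] gap0.0128
t10.19 ang-2.8455 m-0.045 sd0.048 F[-2.3  2.3  1.8] gap0.0131
t10.47 ang-2.8655 m-0.031 sd0.036 F[-2.8  3.1  1.3] gap0.0134
t10.76 ang-2.8856 m-0.043 sd0.017 F[-3.5  3.4  1.6] gap0.0134
t11.04 ang-2.9055 m-0.071 sd0.014 F[-2.9  4.   1.2] gap0.0129
t11.32 ang-2.9256 m-0.084 sd0.031 F[-3.2  3.6  1.7] gap0.0131
t11.61 ang-2.9458 m-0.058 sd0.018 F[-2.9  2.9  2.1] gap0.0129
t11.89 ang-2.9659 m-0.059 sd0.028 F[-2.7  4.4  3. ] gap0.0130
t12.18 ang-2.9854 m0.060 sd0.032 F[-3.4  3.7  1.4] gap0.0133
t12.46 ang-3.0058 m-0.030 sd0.018 F[-3.6  4.6  2.5] gap0.0135
t12.74 ang-3.0258 m-0.038 sd0.046 F[-2.3  4.3  1. ] gap0.0133
t13.03 ang-3.0457 m0.003 sd0.010 F[-3.5  5.3  2. ] gap0.0134
t13.31 ang-3.0657 m-0.024 sd0.040 F[-3.2  4.5  3. ] gap0.0137
t13.59 ang-3.0858 m-0.027 sd0.009 F[-2.9  4.1  1.4] gap0.0128
t13.88 ang-3.1057 m-0.058 sd0.035 F[-2.5  5.8  2.2] gap0.0135
```

The torque cycles with a period of 0.26 rad, so the clicks show up clearly. Resistance to clockwise turning reads negative, up to about 0.09. Carrying on.

Run:
```python
from rig import *
from h import *
q=np.array(sense()["joint_pos"]);q[6]=1.3005-.48
step=.02
for k in range(60):
    q[6]-=step;move_joints(q);m,sd=mz();s=sense()
    print("t%.2f ang%.4f m%.3f sd%.3f F%s gap%.4f"%(s["time_s"],ang(s),m,sd,np.round(s["wrist_force"],1),s["finger_gap"]))
    step=.02 if abs(m)<.12 else .01
    if abs(m)>.25:break
```

```text
t14.16 ang-3.1254 m-0.041 sd0.033 F[-3.4  3.8  1.7] gap0.0134
t14.44 ang3.1377 m-0.057 sd0.027 F[-1.9  3.   1.4] gap0.0134
t14.72 ang3.1178 m-0.042 sd0.027 F[-3.1  5.3  1.3] gap0.0131
t15.01 ang3.0978 m-0.078 sd0.025 F[-2.9  3.4  1.9] gap0.0131
t15.29 ang3.0778 m-0.073 sd0.032 F[-2.7  4.8  0.7] gap0.0133
t15.57 ang3.0578 m-0.034 sd0.020 F[-2.3  4.1  1.5] gap0.0133
t15.86 ang3.0383 m0.031 sd0.047 F[-2.8  3.9  2.2] gap0.0129
t16.14 ang3.0180 m-0.018 sd0.037 F[-2.2  4.9  1.6] gap0.0134
t16.43 ang2.9980 m-0.015 sd0.032 F[-3.2  4.9  0.9] gap0.0128
t16.71 ang2.9779 m-0.029 sd0.025 F[-2.1  4.8  1.3] gap0.0134
t16.99 ang2.9580 m-0.040 sd0.026 F[-2.4  4.5  1.5] gap0.0132
t17.27 ang2.9380 m-0.018 sd0.015 F[-2.4  4.3  0.8] gap0.0133
t17.56 ang2.9179 m-0.062 sd0.028 F[-2.   5.6  0.7] gap0.0134
t17.84 ang2.8980 m-0.074 sd0.024 F[-2.   4.7  0.7] gap0.0137
t18.12 ang2.8779 m-0.045 sd0.027 F[-1.7  5.7  0.4] gap0.0131
t18.41 ang2.8579 m-0.052 sd0.044 F[-2.3  6.1  0.3] gap0.0134
t18.69 ang2.8379 m-0.068 sd0.020 F[-2.4  4.   1.3] gap0.0130
t18.98 ang2.8180 m-0.046 sd0.015 F[-2.7  4.1  1.9] gap0.0133
t19.26 ang2.7979 m-0.080 sd0.019 F[-2.1  5.2  0.4] gap0.0128
t19.54 ang2.7779 m-0.087 sd0.030 F[-1.6  5.2  1.2] gap0.0136
t19.82 ang2.7584 m0.053 sd0.018 F[-2.4  4.7  1. ] gap0.0132
t20.11 ang2.7392 m0.218 sd0.020 F[-2.   5.5  1. ] gap0.0134
t20.39 ang2.7295 m0.290 sd0.023 F[-0.6  4.9  0.8] gap0.0134
```

The torque rises to 0.22 and then 0.29 N m without falling away, with onset near 2.76 rad. The fourth notch from the start (2.789) is the touch notch, so the target is three clicks back at −2.709, the first notch from the start. I'll back off to it, let go and check with the wrist camera.

Run:
```python
from rig import *
from h import *
s=sense();rep(s,"touch")
q=np.array(s["joint_pos"]);a=ang(s);tot=(-2.709+2*np.pi)-a;q0=q[6]
for k in range(1,18):
    q[6]=q0+tot*k/17;move_joints(q);m,sd=mz(2);s=sense();print("%.3f %.3f"%(ang(s),m),end="; ")
rep(s,"\nend")
command_gripper(.05);sleep(.3);rep(sense(),"open")
p0=sense()["position"];move_l([.5515,.1037,.30],feed=.1)
s=sense();p,d=camera("wrist");W=wristcam(s,camera_params("wrist"));P=bar(d,p,W);rep(s)
m=(np.hypot(P[:,0]-.5515,P[:,1]-.1037)<.05)&(P[:,2]>.183)&(P[:,2]<.2);A=P[m]
print(cv2.minAreaRect(np.float32(A[:,:2])));w,V=np.linalg.eigh(np.cov(A[:,:2].T));print(np.degrees(np.arctan2(V[1,1],V[0,1])))
cv2.imwrite("pics/w2.png",p[:,:,::-1])
D=np.load("w1.npz");W.update(position=D["pos"],rotation=D["rot"]);P=bar(D["d"],D["p"],W)
m=(np.hypot(P[:,0]-.5515,P[:,1]-.1037)<.05)&(P[:,2]>.183)&(P[:,2]<.2);w,V=np.linalg.eigh(np.cov(P[m][:,:2].T));print("before",np.degrees(np.arctan2(V[1,1],V[0,1])))
```

```text
touch t20.39 ang2.7295 F[-0.6  4.9  0.8] Mz0.323 q7 0.3718 gap0.0134
2.778 -0.050; 2.828 -0.010; 2.877 -0.006; 2.926 0.020; 2.976 0.062; 3.026 0.142; 3.075 0.038; 3.125 0.000; -3.109 0.037; -3.059 0.050; -3.009 0.126; -2.960 -0.048; -2.910 0.018; -2.861 0.032; -2.811 0.032; -2.761 0.084; -2.712 0.029; 
end t24.93 ang-2.7119 F[-5.2  0.9  6.1] Mz0.031 q7 1.2142 gap0.0134
open t25.67 ang-2.7090 F[-0.2  1.   0.1] Mz0.009 q7 1.2163 gap0.0498
 t26.99 ang-2.7090 F[ 0.3 -0.1 -0.9] Mz-0.036 q7 1.3252 gap0.0499
((0.5505999326705933, 0.10417067259550095), (0.053334083408117294, 0.013508584350347519), 24.461702346801758)
-155.80553175675277
before -140.52859154641152
```

View pics/w2.png

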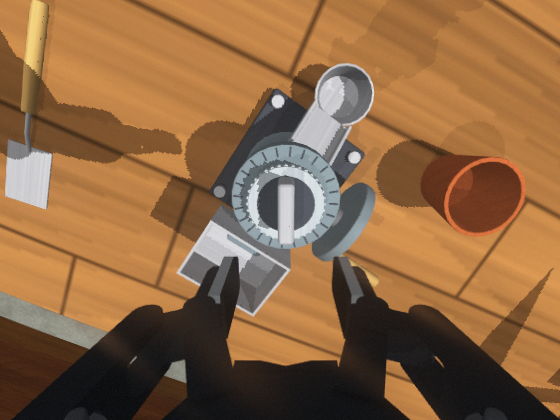

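The bar sits at (287,210) in line with the gripper. The ring stands 15.3° clockwise of its start, which is one click net: four clicks to touch, three back. The tin, pot and trowel look undisturbed in this view.

```bash
python3 -c "
from rig import *
print(finish_job())"
```

```text
the job is handed in; nothing more can be done
None
```

The grind is set and the job is handed in, with no verdict returned: the burrs touched at about 0.3 N m, four clicks clockwise of the start, and the ring was backed off three clicks and released, with the wrist camera showing it in that notch.

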